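# Index the turret and hold the bore probe in the brass sleeve

## Task

Push the red post of the rotary table one station counter-clockwise (seen from above), until it clicks into its next detent with the brass sleeve under the guide arm, and leave it there. Then take the blue-handled bore probe from its stand and lower its rod straight down through the middle of the guide hole, without touching the guide or the sleeve, until the tip is about half-way down inside the brass sleeve. Finish while still holding the probe there, still, upright and centred in the guide hole; leave the other things on the table alone.

Things in the scene. Friction and masses are not known exactly. Their poses are not given: they have to be found in the camera images.
- fixture: Green round cast base (radius 122 mm) of an indexing fixture, fixed to the bench. Origin: centre of its underside, on the rotary table's axis; x axis: towards its column and guide arm, away from the robot within 20 degrees. Steel disc, radius 110 mm, top 50 mm above the bench, with a 12 mm high hub. The column stands 142 mm along x
- guide_hole (a point): Centre of the round guide hole, at the top face of the level aluminium guide arm: 117 mm above the bench, 75 mm along the fixture's x. Through hole 22 mm in diameter, 10 mm deep. The arm is 46 mm wide and spans 50 to 157 mm along the fixture's x; the sleeves' rims pass 11 mm beneath it
- turret (a joint): Angle of the rotary table, rad, growing counter-clockwise seen from above. Spring detents at 0 (start, a dark steel sleeve under the guide hole) and 1.047 (60 degrees on, brass sleeve there); stops 0.05 beyond each. It resists with up to 0.3 N m (about 4 N at the post) to half-way, then pulls itself into the next detent and stays
- turret_handle (a point): Centre of the top of the table's red upright post: cylinder 20 mm in diameter, 50 to 100 mm above the bench, 92 mm from the table's axis, on the robot's side. It swings with the table from 150 to 210 degrees, counter-clockwise from the fixture's x axis. Nothing else on the disc but the low hub is within 60 mm of it
- sleeve_mouth (a point): Centre of the rim of the brass sleeve on the rotary table: upright tube, outside diameter 32 mm, bore 24 mm, rim 96 mm above the bench, 46 mm deep down to the disc, 75 mm from the table's axis. Two dark steel sleeves on the disc have the same shape
- probe: Bore probe, 100 to 160 g: blue cylindrical handle, 24 mm in diameter, 55 mm long, white band near its top, and below it a steel rod 8 mm in diameter and 90 mm long on the same axis. It hangs upright in its stand, the handle's underside resting on the stand's top. Origin: centre of the handle's underside; z axis: up along the handle
- probe_tip (a point): Lower end of the probe's rod, on its axis, 90 mm below the handle's underside
- probe_stand: Fixed stand of the probe: foot 70 x 70 mm, four thin legs, blue top plate 60 x 60 x 8 mm whose top is 100 mm above the bench, with a 12 mm hole in the middle. Origin: centre of its underside. It stands on the left or the right of the fixture
- scraper: Bystander like the probe but with a yellow handle, in the grey stand; leave it alone. Origin: centre of the handle's underside, 100 mm above the bench
- scraper_stand: Fixed grey stand of the scraper, same sizes as the probe's stand, on the other side of the fixture. Origin: centre of its underside
- spare_a: Bystander: loose dark steel sleeve standing on the bench, 32 mm in diameter, 46 mm high; origin: centre of its underside
- spare_b: Bystander: a second loose dark steel sleeve like spare_a
- wrench: Bystander: steel wrench lying on the bench; origin under its middle
- oil: Bystander: yellow bottle with a red cap, 60 mm in diameter, 150 mm high; origin: centre of its underside
- washer: Bystander: thick brass ring lying on the bench, 44 mm in diameter, 12 mm high; origin: centre of its underside
Things that resemble listed ones, but are neither listed nor needed, are in the scene too. There is more than one size of the probe; the job needs the middle-sized.

How it is judged:
On the way, in this order (a step that is already met when the one before it is completed fails the run):
1. the rotary table has come to rest in its next detent, brass sleeve under the guide (value of joint turret between 1 and 1.095 rad and velocity of joint turret between -0.1 and 0.1 rad/s), for 0.3 s.
2. the probe's tip has been brought over the guide hole (z of probe_tip in the frame of guide_hole above 0 m and horizontal distance between probe_tip and guide_hole below 0.02 m), for 0.05 s.
At the end, for the whole second after the job is handed in: the table is in its next detent (joint 1.00 to 1.095 rad); the gripper still holds the probe, upright within 0.06 rad and still, touching neither guide nor sleeve, its tip 11 to 35 mm below the rim of the brass sleeve, within 4 mm of the guide hole's axis and 6 mm of the sleeve's (value of joint turret between 1 and 1.095 rad and horizontal distance between probe_tip and guide_hole below 0.004 m and horizontal distance between probe_tip and sleeve_mouth below 0.006 m and angle between probe's own z axis and vertical below 0.06 rad and z of probe_tip in the frame of sleeve_mouth between -0.035 and -0.011 m and contact force between probe and fixture below 0.2 N and contact force between probe and the fingers above 0.5 N and linear speed of probe below 0.02 m/s); the arm keeps its last pose, push and grip.
It fails at once if the probe touches the fixture (guide, sleeves, disc or post) (contact force between probe and fixture above 0.3 N).
It fails at once if another loose thing on the table is disturbed (moved 15 mm or more) (distance of any of scraper, spare_a, spare_b, wrench, oil, washer from where it was at the start of the episode above 0.015 m).
It also fails if it takes over 64 s, if anything falls off the work surface, if the arm or the gripper's body presses on something with over 40 N, if the wrist force passes 120 N, or if a joint passes its speed limit or range.

## Robot

A 6-joint arm with a two-finger parallel gripper is mounted at the origin on the work surface. World frame = base frame: x ahead of the robot, y to its left, z up, the work surface at z = 0. Lengths are in m, angles in rad, forces in N, time in s.
With the tool pointing down it reaches from about 0.375 to 0.975 m from the base axis. Payload 3.8 kg.
Tool frame: the origin (TCP) lies midway between the tips of the shut fingers; the grasp point (between the pads) lies 19 mm behind it; z points along the fingers, y is the line along which they close (so a half turn about z gives the same grasp; the last joint's range is limited). The gripper opens to 85 mm and grips with 20 to 120 N. Pads are 22 mm wide; open, the fingers measure 114 mm over their backs; the gripper's body (76 mm by 85 mm) begins 54 mm behind the grasp point. The pads swing forward as they close: fully open they stand 13 mm farther back than shut.
Start: joints at [1.238, 0.264, 1.604, -0, 1.274, -0.037], TCP at [0.197, 0.646, 0.231] pointing down, gripper open.
Joint ranges: [-2.63, 2.63], [-0.94, 2.18], [0.31, 2.57], [-1.31, 4.45], [0, 2.66], [-2.55, 2.55]. Speed limits (rad/s): [2.57, 2.57, 3.14, 3.14, 3.14, 3.14].

## Interface

Orientations are given as a rotation vector (axis times angle).
In Python, from workcell import bot gives the robot as it stands.
- The arm moves only by the tool jog_arm, never from a script. Its argument "motion" is a list of rows, each a list of 5 numbers: the opening, from -1 (shut) to 1 (fully open), then the shift along the tool's x, y, z in mm, then the turn about the tool's z in degrees. In form: [[claw, x, y, z, twist], ...]. A call has 1 to 10 rows; each row shifts and turns the commanded pose from where the row before left it, along the tool's axes as they then stand; what a row does not reach is not made up. A row lasts 1/12 s, in which the tool goes at most 41.7 mm and 7.16 degrees, less where a joint would pass 70% of its speed; a pose out of reach is approached as far as the arm can. A call with a gripper value outside its range is refused whole. The fingers move at their own pace and stop on an object; "force" is the grip in N (left out, the last holds). Time passes only in rows, so rows that do not move let the fingers close. It gives the time, the measured TCP pose, the force, the opening and the grip force at its end, in the units of the state.
- bot.read_state(): the state, without advancing time (a new reading comes with each control period).
- bot.read_camera(name): name is "side" or "top" or "wrist"; returns (picture, depth): 384x512x3 uint8, red, green, blue; 384x512 float32, m along the optical axis (not along the pixel's ray), 0 where there is no reading.
- bot.get_calibration(name): a dict with "vfov" (degrees; the focal length in pixels is half the picture's height over the tangent of half this angle, whatever the lens; pixels are square), "cx", "cy" (the principal point, pixels), "rvec" (rotation vector, rad) and "tvec" (3), from world to camera coordinates, as OpenCV has them; the wrist camera has in their place "tool_from_camera" (4x4, takes a point from camera to tool coordinates, whose origin is the TCP and whose axes are the flange's). Camera axes: x right, y down, z forward; pixel columns grow to the right and rows downward; lengths in m; the calibration is good to about 2 mm. A picture is of the moment at which its call begins: read the wrist's pose just before it. get_calibration takes no time and is no camera call.
- bot.finish_job(): hands the job in; it is judged then, once.
The state is a dict: "time": time; "q": joint angles; "joint_vel": joint speeds; "joint_torque": joint torques, N m; "tool_pos": TCP position; "tcp_rot": TCP orientation; "wrist_force": force on the tool from outside, world axes, zero at the start; "torque": the same for the moment, N m; "width": opening from 0.0 (shut) to 1.0 (fully open); "grip_force": force on a finger pad.
Only numpy, scipy, OpenCV 4.12 (cv2) and the standard library are available. Lean on these libraries where they do the work, as an engineer would, in place of code of your own. Each camera call takes 0.05 s, during which the arm holds its last target. There are 200 camera calls.

## Working session

There is one attempt and no reset: what is moved stays moved. The work goes in short steps, Python scripts to look and compute and a tool call to move; the robot and the scene stay as the last step left them, time stands still between calls to the robot, and variables do not carry over. Pictures are saved under pics/ and viewed, at most 10 in all, crops included, and the job is handed in when it is done.

Besides the shell and the picture viewer there is one more tool, called after "Emit:" as name(argument=value, ...), one argument or row to a line, values as JSON. jog_arm: Moves the arm, as the interface text tells. Its arguments: {"type":"object","properties":{"motion":{"type":"array"},"force":{"type":"number"}},"required":["motion"]}

```bash
mkdir -p pics; cat > h.py <<'E'
import numpy as np, cv2
from workcell import bot
from scipy.spatial.transform import Rotation as R
def cam(name):
    s=bot.read_state(); im,d=bot.read_camera(name); c=bot.get_calibration(name)
    f=im.shape[0]/2/np.tan(np.radians(c['vfov'])/2)
    if name=='wrist':
        T=np.eye(4);T[:3,:3]=R.from_rotvec(s['tcp_rot']).as_matrix();T[:3,3]=s['tool_pos']
        T=T@np.array(c['tool_from_camera'])
    else:
        W=np.eye(4);W[:3,:3]=R.from_rotvec(np.ravel(c['rvec'])).as_matrix();W[:3,3]=np.ravel(c['tvec']);T=np.linalg.inv(W)
    return im,d,(f,c['cx'],c['cy'],T)
def pts(d,K):
    f,cx,cy,T=K; v,u=np.mgrid[:d.shape[0],:d.shape[1]]
    P=np.stack([(u-cx)/f*d,(v-cy)/f*d,d],-1)
    return P@T[:3,:3].T+T[:3,3]
def plane(u,v,z,K):
    f,cx,cy,T=K; r=T[:3,:3]@np.array([(u-cx)/f,(v-cy)/f,1.]); o=T[:3,3]
    return o+r*(z-o[2])/r[2]
def proj(p,K):
    f,cx,cy,T=K; q=T[:3,:3].T@(np.asarray(p)-T[:3,3]); return q[0]/q[2]*f+cx,q[1]/q[2]*f+cy
def save(n,im): cv2.imwrite('pics/'+n,im[...,::-1])
E
python3 - <<'E'
from h import *
a,d,K=cam('top');b,e,L=cam('side')
print(bot.get_calibration('top'),bot.get_calibration('side'),bot.get_calibration('wrist'))
save('top.png',a);save('side.png',b);np.savez('s.npz',a=a,d=d,b=b,e=e)
print((d>0).mean(),(e>0).mean(),bot.read_state())
E
```

```text
{'vfov': 49.45702118849855, 'cx': 257.57441240449066, 'cy': 193.19853190852558, 'rvec': array([ 2.18003063, -2.21671632,  0.04576045]), 'tvec': array([-0.04805318,  0.52505903,  1.09828295])} {'vfov': 53.63771563286358, 'cx': 258.55407400580435, 'cy': 189.0825736308973, 'rvec': array([ 2.32109949, -0.81935152,  0.28599741]), 'tvec': array([-0.42981127,  0.2790142 ,  0.80103117])} {'vfov': 62.88053053456243, 'cx': 257.85996573568934, 'cy': 196.62466071776092, 'tool_from_camera': array([[-2.55139228e-04, -9.61545536e-01, -2.74645437e-01,
         6.97892865e-02],
       [ 9.99999642e-01, -2.37470691e-05, -8.45836910e-04,
         3.45433467e-04],
       [ 8.06788681e-04, -2.74645555e-01,  9.61545198e-01,
        -1.42191888e-01],
       [ 0.00000000e+00,  0.00000000e+00,  0.00000000e+00,
         1.00000000e+00]])}
0.9959004720052084 0.9961395263671875 {'time': 0.1, 'q': array([ 1.23810318e+00,  2.64721847e-01,  1.60524946e+00, -1.91475086e-05,
        1.27370775e+00, -3.68712711e-02]), 'joint_vel': array([-0.00148479, -0.00172947, -0.00448763,  0.00167362,  0.00120141,
       -0.00235169]), 'joint_torque': array([ 1.45732582e-03, -5.16706502e+01, -3.68589377e+01, -1.41782825e-04,
        6.19133381e-03, -4.42158114e-05]), 'tool_pos': array([0.19655083, 0.64505049, 0.23005036]), 'tcp_rot': array([-0.46292061, -3.10692824,  0.00322644]), 'wrist_force': array([-0.33541053,  0.1030449 , -0.03997481]), 'torque': array([-0.0458825 , -0.02271735, -0.03110563]), 'grip_force': 0.0, 'width': 0.9994316796500765}
```

View pics/top.png

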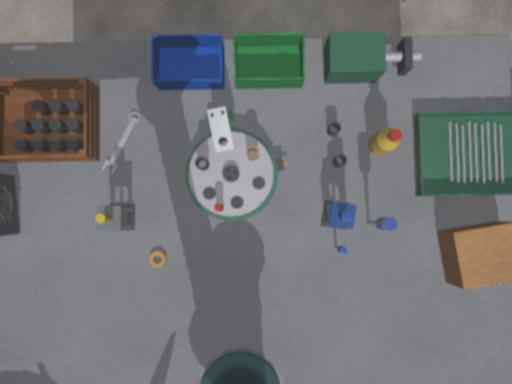

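View pics/side.png

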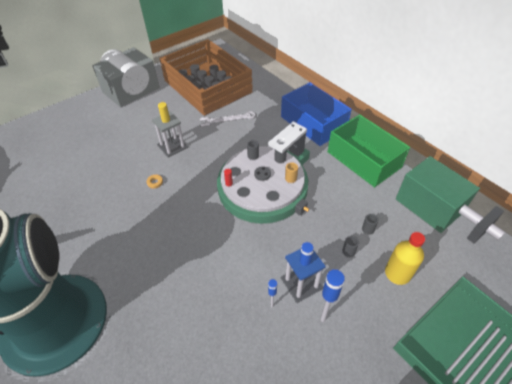

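The top view shows the fixture disc centred at about (232,173), with the guide arm at (220,130), the red post at (219,207) and the brass sleeve at (253,153). There are three blue handles: (347,213) in the blue stand, a small one at (342,250) and a large one at (389,224). The one in the stand is middle-sized. I'll measure next and confirm it in a crop.

```bash
python3 - <<'E'
from h import *
a,d,K=cam('top');b,e,L=cam('side')
P=pts(d,K);Q=pts(e,L);hs=cv2.cvtColor(a,cv2.COLOR_RGB2HSV);hq=cv2.cvtColor(b,cv2.COLOR_RGB2HSV)
def comps(hsv,P,lo,hi,zr,mn=6):
    m=cv2.inRange(hsv,lo,hi)&((P[...,2]>zr[0])&(P[...,2]<zr[1])).astype('u1')*255
    n,l,s,c=cv2.connectedComponentsWithStats(m)
    for i in range(1,n):
        if s[i,4]>=mn:
            p=P[l==i]; t=p[p[:,2]>p[:,2].max()-.006]
            print(c[i].round(0),s[i,4],'med',np.median(p,0).round(4),'topmid',((t.max(0)+t.min(0))/2).round(4),'size',np.ptp(p,0).round(3))
for nm,h,p in(('TOP',hs,P),('SIDE',hq,Q)):
    print(nm,'blue');comps(h,p,(105,120,50),(125,255,255),(.02,.3))
    print('red');comps(h,p,(0,150,80),(6,255,255),(.04,.12),4);comps(h,p,(172,150,80),(180,255,255),(.04,.12),4)
    print('green');comps(h,p,(60,60,20),(95,255,255),(.0,.1),60)
    print('brass');comps(h,p,(8,90,80),(24,255,255),(.05,.13))
    # disc
    m=((abs(p[...,2]-.05)<.005)).astype('u1')*255
    n,l,s,c=cv2.connectedComponentsWithStats(m);
    i=1+np.argmax(s[1:,4]);ct=max(cv2.findContours((l==i).astype('u1'),0,1)[0],key=len)
    hp=cv2.convexHull(ct)[:,0]
    w=np.array([plane(u,v,.05,L if nm=='SIDE' else K)[:2] for u,v in hp],'f4');print('disc',s[i],cv2.fitEllipse(w),cv2.minEnclosingCircle(w))
    m=((abs(p[...,2]-.117)<.006)&(h[...,1]<60)).astype('u1')*255
    n,l,s,c=cv2.connectedComponentsWithStats(m)
    for i in range(1,n):
        if s[i,4]>40:print('arm',c[i],s[i,4],cv2.minAreaRect(p[l==i][:,:2].astype('f4')))
o=cv2.resize(np.hstack([a[180:270,310:410],a[110:220,175:285][10:100,5:105]]),None,fx=4,fy=4,interpolation=2)
o2=cv2.resize(b[230:330,250:350],None,fx=4,fy=4,interpolation=2)
save('crop.png',np.hstack([o[:,:400],o2[:360]]))
E
```

```text
TOP blue
[185.  60.] 1697 med [0.8846 0.1256 0.0599] topmid [0.8684 0.1184 0.0816] size [0.123 0.18  0.065]
[342. 215.] 444 med [ 0.4635 -0.2575  0.0997] topmid [ 0.4629 -0.264   0.1551] size [0.06  0.06  0.064]
[390. 224.] 89 med [ 0.4429 -0.3509  0.1888] topmid [ 0.4441 -0.3487  0.1928] size [0.022 0.024 0.01 ]
[343. 250.] 22 med [ 0.3792 -0.2609  0.1076] topmid [ 0.3791 -0.2612  0.1078] size [0.01  0.01  0.007]
red
[218. 207.] 21 med [0.4881 0.0403 0.1003] topmid [0.4882 0.0393 0.0997] size [0.01  0.012 0.006]
green
[269.  60.] 3800 med [ 0.8827 -0.0931  0.0079] topmid [ 0.8681 -0.0914  0.0814] size [0.123 0.18  0.084]
[354.  59.] 2165 med [ 0.8511 -0.3033  0.0974] topmid [ 0.8685 -0.31    0.097 ] size [0.101 0.14  0.09 ]
[461. 153.] 5136 med [ 0.6257 -0.5894  0.0036] topmid [ 0.619  -0.597   0.0433] size [0.228 0.266 0.046]
[247. 197.] 348 med [ 0.4924 -0.0533  0.0332] topmid [0.5531 0.0075 0.0355] size [0.196 0.229 0.011]
[241. 368.] 946 med [ 0.0732 -0.0088  0.0117] topmid [ 0.0549 -0.0017  0.0213] size [0.079 0.196 0.021]
brass
[ 59. 124.] 1120 med [0.684  0.404  0.0873] topmi
[... 2971 characters left out ...]
]
[397. 254.] 220 med [ 0.6291 -0.3672  0.0855] topmid [ 0.6419 -0.3765  0.1261] size [0.04  0.029 0.079]
[415. 263.] 182 med [ 0.6433 -0.4053  0.0869] topmid [ 0.6425 -0.3897  0.1271] size [0.047 0.026 0.079]
disc [ 221  147   84   63 3322] ((0.5710278749465942, 0.010158218443393707), (0.21799346804618835, 0.22051633894443512), 148.6231689453125) ((0.570796012878418, 0.009835506789386272), 0.11094966530799866)
arm [120.03394256  60.18798956] 383 ((0.4986128807067871, 0.6579982042312622), (0.05989952012896538, 0.14573606848716736), 6.652736186981201)
arm [287.18548387 136.29637097] 496 ((0.6741490364074707, 0.03245139122009277), (0.10796646028757095, 0.04813755676150322), 11.015448570251465)
```

View pics/crop.png

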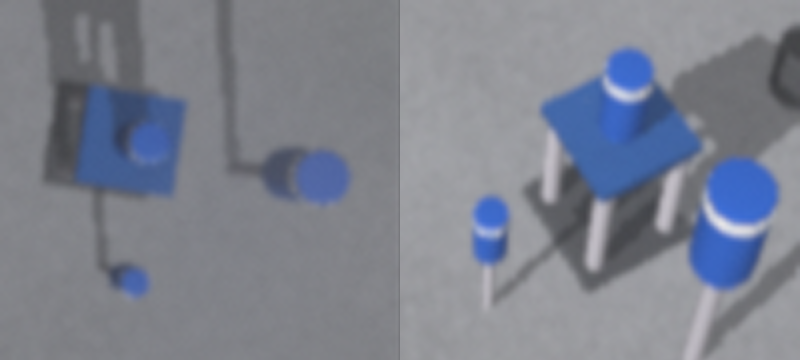

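The crop confirms it: the medium probe is the one with the white band standing on the blue plate, at world (0.463, -0.262). The loose small and large ones are decoys. The guide hole is at about (0.647, 0.025) and the post at (0.487, 0.040). I'm moving beside the post with the fingers shut.

Emit:
jog_arm(
  motion=[
    [-1,-27.7,-28.2,0,0],
    [-1,-27.7,-28.2,0,0],
    [-1,-27.7,-28.2,0,0],
    [-1,-27.7,-28.2,0,0],
    [-1,-27.7,-28.2,0,0],
    [-1,-27.7,-28.2,0,0],
    [-1,-27.7,-28.2,0,0],
    [-1,-27.7,-28.2,0,0],
    [-1,-27.7,-28.2,0,0],
    [-1,-27.7,-28.2,0,0],
  ],
)

```text
time: 1.03
tool_pos: [0.3799, 0.2934, 0.2313]
tcp_rot: [0.462, 3.107, 0.0]
wrist_force: [1.2, 0.9, -0.5]
width: 0.003
grip_force: 0.0
```

Emit:
jog_arm(
  motion=[
    [-1,-27.7,-28.2,0,0],
    [-1,-27.7,-28.2,0,0],
    [-1,-27.7,-28.2,0,0],
    [-1,-27.7,-28.2,0,0],
    [-1,-27.7,-28.2,0,0],
    [-1,-27.7,-28.2,0,0],
    [-1,0,0,0,0],
    [-1,0,0,0,0],
  ],
)

```text
time: 1.7
tool_pos: [0.4897, 0.083, 0.2311]
tcp_rot: [-0.47, -3.106, -0.0]
wrist_force: [0.1, 1.6, 0.0]
width: 0.001
grip_force: 0.0
```

Emit:
jog_arm(
  motion=[
    [-1,0,0,35,0],
    [-1,0,0,35,0],
    [-1,0,0,35,0],
    [-1,0,0,30,0],
    [-1,0,0,20,0],
    [-1,0,0,0,0],
    [-1,0,0,0,0],
  ],
)

```text
time: 2.28
tool_pos: [0.4874, 0.0859, 0.0752]
tcp_rot: [-0.46, -3.104, 0.001]
wrist_force: [0.5, -0.4, 1.7]
width: 0.003
grip_force: 0.0
```

Emit:
jog_arm(
  motion=[
    [-1,-2.3,-7.7,0,0],
    [-1,-2.3,-7.7,0,0],
    [-1,-2.3,-7.7,0,0],
    [-1,-2.3,-7.7,0,0],
    [-1,-2.3,-7.7,0,0],
    [-1,-2.3,-7.7,0,0],
    [-1,-2.3,-7.7,0,0],
    [-1,-2.3,-7.7,0,0],
  ],
)

```text
time: 2.95
tool_pos: [0.4898, 0.02, 0.0777]
tcp_rot: [0.464, 3.105, 0.002]
wrist_force: [-0.1, 2.5, 2.8]
width: 0.002
grip_force: 1.5
```

Emit:
jog_arm(
  motion=[
    [-1,-2.3,-7.7,0,0],
    [-1,-2.3,-7.7,0,0],
    [-1,-2.3,-7.7,0,0],
    [-1,0,0,0,0],
    [-1,0,0,0,0],
    [-1,0,0,0,0],
  ],
)

```text
time: 3.45
tool_pos: [0.4878, -0.0039, 0.0757]
tcp_rot: [-0.463, -3.105, 0.001]
wrist_force: [0.1, -0.1, -0.5]
width: -0.002
grip_force: 0.0
```

```bash
python3 - <<'E'
from h import *
a,d,K=cam('side');P=pts(d,K);h=cv2.cvtColor(a,cv2.COLOR_RGB2HSV)
for lo,hi in(((0,150,60),(6,255,255)),((172,150,60),(180,255,255)),((8,90,60),(24,255,255))):
    m=(cv2.inRange(h,lo,hi)>0)&(P[...,2]>.055)&(P[...,2]<.11)&(abs(P[...,0]-.57)<.11)&(abs(P[...,1])<.12)
    print(m.sum(), np.median(P[m],0) if m.any() else '')
save('s2.png',a)
E
```

```text
90 [ 0.50051389 -0.05437505  0.09055242]
0 
95 [0.63595563 0.01678291 0.07351751]
```

View pics/s2.png

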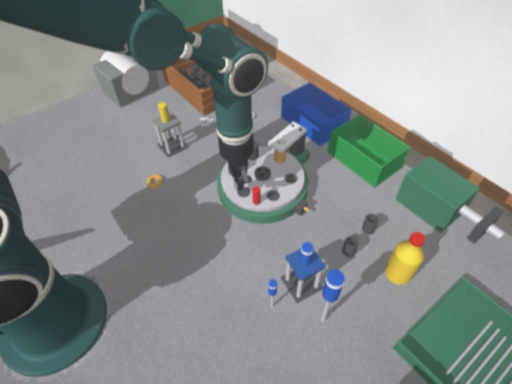

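The post is now at (257,195) in the picture and clear of the fingers, and the brass sleeve is under the arm. The table has reached its next detent. I'll lift and go above the probe.

Emit:
jog_arm(
  motion=[
    [-1,0,0,-35,0],
    [-1,0,0,-35,0],
    [-1,0,0,-35,0],
    [-1,0,0,-38,0],
    [-1,0,0,-38,0],
    [0.3,-6,-30,0,0],
    [0.3,-7,-35,0,0],
    [0.3,-7,-35,0,0],
    [0.3,-7,-35,0,0],
    [0.3,-7,-35,0,0],
  ],
)

```text
time: 4.33
tool_pos: [0.4711, -0.177, 0.2572]
tcp_rot: [-0.461, -3.107, 0.0]
wrist_force: [0.6, 0.2, 0.1]
width: 0.651
grip_force: 0.0
```

Emit:
jog_arm(
  motion=[
    [0.3,-7,-35,0,0],
    [0.3,-7,-35,0,0],
    [0.3,-3,-15,0,0],
    [0.3,0,0,0,0],
    [0.3,0,0,0,0],
    [0.3,0,0,0,0],
  ],
)

```text
time: 4.83
tool_pos: [0.463, -0.2612, 0.2568]
tcp_rot: [-0.462, -3.106, -0.002]
wrist_force: [-0.3, -0.4, 0.7]
width: 0.651
grip_force: 0.0
```

```bash
cat >> h.py <<'E'
def wrist_probe(z):
    im,d,K=cam('wrist');s=bot.read_state();P=pts(d,K);h=cv2.cvtColor(im,cv2.COLOR_RGB2HSV)
    m=((cv2.inRange(h,(105,110,40),(125,255,255))>0)&(abs(P[...,2]-z)<.006)).astype('u1')
    n,l,st,c=cv2.connectedComponentsWithStats(m)
    for i in range(1,n):
        if st[i,4]>50:
            ct=cv2.findContours((l==i).astype('u1'),0,1)[0][0];w=np.array([plane(u,v,z,K)[:2] for u,v in ct[:,0]],'f4')
            p,r=cv2.minEnclosingCircle(w); T=R.from_rotvec(s['tcp_rot']).as_matrix()
            print(c[i].round(),np.round(p,4),round(r,4),'tool mm',(T.T@(np.r_[p,z]-s['tool_pos'])*1e3).round(1))
    return im
E
python3 -c "
from h import *
im=wrist_probe(.155);print(bot.read_state()['tool_pos']);save('w1.png',im)"
```

```text
[156. 196.] [ 0.4415 -0.3459] 0.0149 tool mm [ -4.  -87.6 101.9]
[257. 197.] [ 0.4628 -0.2621] 0.0121 tool mm [-1.00e-01 -1.30e+00  1.02e+02]
[ 0.46312377 -0.26099241  0.25696384]
```

View pics/w1.png

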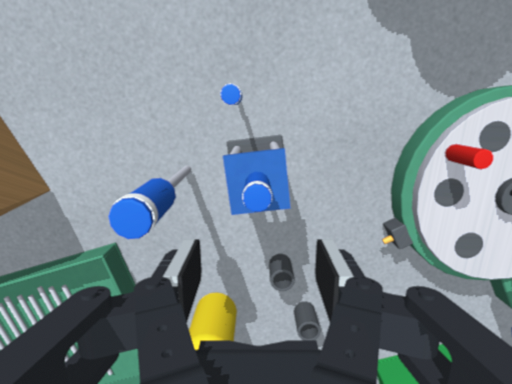

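The wrist view shows the probe at (257,197), centred between the fingers. The large decoy is at (130,215), outside the fingers' reach. Descending to grip.

Emit:
jog_arm(
  motion=[
    [0.3,0,-1.3,30,0],
    [0.3,0,0,35,0],
    [0.3,0,0,35,0],
    [0.3,0,0,25,0],
    [0.3,0,0,18,0],
    [0.3,0,0,0,0],
    [0.3,0,0,0,0],
  ],
)

```text
time: 5.47
tool_pos: [0.4622, -0.2618, 0.1134]
tcp_rot: [-0.46, -3.105, -0.002]
wrist_force: [-0.1, -0.5, 0.4]
width: 0.649
grip_force: 0.0
```

Emit:
jog_arm(
  motion=[
    [-1,0,0,0,0],
    [-1,0,0,0,0],
    [-1,0,0,0,0],
    [-1,0,0,0,0],
    [-1,0,0,0,0],
    [-1,0,0,0,0],
    [-1,0,0,0,0],
    [-1,0,0,0,0],
  ],
  force=50,
)

```text
time: 6.13
tool_pos: [0.4644, -0.2641, 0.1166]
tcp_rot: [0.463, 3.103, -0.001]
wrist_force: [-0.1, 1.8, 7.3]
width: 0.269
grip_force: 49.1
```

Emit:
jog_arm(
  motion=[
    [-1,0,0,-10,0],
    [-1,0,0,-20,0],
    [-1,0,0,-25,0],
    [-1,0,0,-25,0],
    [-1,0,0,-25,0],
    [-1,0,0,-25,0],
    [-1,0,0,-20,0],
    [-1,0,0,-10,0],
    [-1,0,0,0,0],
    [-1,0,0,0,0],
  ],
)

```text
time: 6.97
tool_pos: [0.4627, -0.2636, 0.2744]
tcp_rot: [0.463, 3.107, -0.001]
wrist_force: [0.4, 0.2, -0.8]
width: 0.266
grip_force: 49.3
```

```bash
python3 - <<'E'
from h import *
s=bot.read_state();print(s['tool_pos'],s['tcp_rot'],s['width'],s['grip_force'],s['wrist_force'])
for n in('side','top'):
    a,d,K=cam(n);P=pts(d,K);x,y,z=s['tool_pos'];h=cv2.cvtColor(a,cv2.COLOR_RGB2HSV)
    near=(abs(P[...,0]-x)<.03)&(abs(P[...,1]-y)<.03)
    m=near&(cv2.inRange(h,(105,110,40),(125,255,255))>0)&(P[...,2]>.11)
    r=near&(P[...,2]>.12)&(P[...,2]<z-.03)&~m
    for k in(m,r):
        if k.sum()>3:print(n,k.sum(),np.median(P[k],0).round(4),P[k].min(0).round(4),P[k].max(0).round(4))
    if n=='side':
        u,v=map(int,proj((x,y,.2),K));save('s3.png',cv2.resize(a[v-60:v+60,u-70:u+70],None,fx=4,fy=4))
E
```

```text
[ 0.46266671 -0.26362307  0.27437622] [ 4.63041255e-01  3.10678875e+00 -5.46627641e-04] 0.2659774224757341 49.328988790512085 [ 0.36767019  0.18894181 -0.84723533]
side 136 [ 0.4501 -0.2636  0.2919] [ 0.4335 -0.2784  0.2601] [ 0.4616 -0.2371  0.5127]
side 104 [ 0.458  -0.2649  0.2082] [ 0.4556 -0.2671  0.1683] [ 0.4634 -0.2599  0.2443]
```

View pics/s3.png

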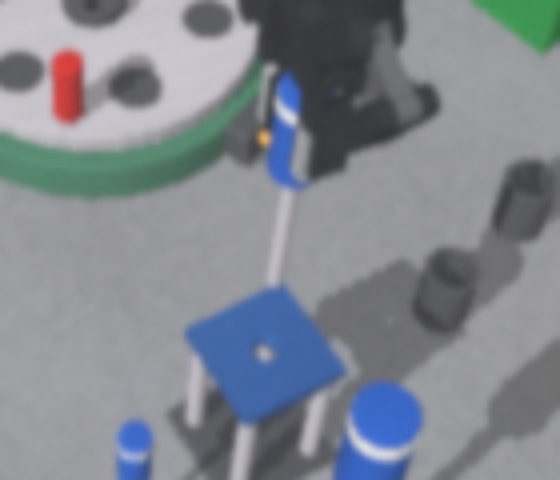

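The view shows the probe held upright at (285,130) in the crop, its rod clear of the stand's top. I'm carrying it above the guide hole.

Emit:
jog_arm(
  motion=[
    [-1,-4,15,0,0],
    [-1,-9,33,0,0],
    [-1,-10,36,0,0],
    [-1,-10,36,0,0],
    [-1,-10,36,0,0],
    [-1,-10,36,0,0],
    [-1,-10,36,0,0],
    [-1,-10,36,0,0],
    [-1,-10,36,0,0],
    [-1,-6,20,0,0],
  ],
)

```text
time: 7.9
tool_pos: [0.6416, 0.0203, 0.2714]
tcp_rot: [-0.459, -3.104, -0.002]
wrist_force: [-0.5, -0.3, -2.6]
width: 0.271
grip_force: 49.4
```

Emit:
jog_arm(
  motion=[
    [-1,-3,10,0,0],
    [-1,0,0,0,0],
    [-1,0,0,0,0],
    [-1,0,0,0,0],
    [-1,0,0,0,0],
  ],
)

```text
time: 8.32
tool_pos: [0.6462, 0.0237, 0.2741]
tcp_rot: [-0.465, -3.106, 0.001]
wrist_force: [0.7, -0.9, -0.4]
width: 0.268
grip_force: 49.4
```

```bash
python3 - <<'E'
from h import *
s=bot.read_state();print(s['tool_pos'],s['tcp_rot'],s['wrist_force'])
im,d,K=cam('wrist');P=pts(d,K)
print('hole exp px',proj((.6466,.0254,.117),K),'TCP-105',proj(s['tool_pos']-[0,0,.105],K))
x,y,z=s['tool_pos']
b,e,L=cam('side');Q=pts(e,L)
for n,p in(('wrist',P),('side',Q)):
    near=(abs(p[...,0]-x)<.03)&(abs(p[...,1]-y)<.03)&(p[...,2]>.135)&(p[...,2]<z-.025)
    q=p[near]
    if len(q)<9: print(n,len(q));continue
    A=np.c_[q[:,2]-.17,np.ones(len(q))]
    print(n,len(q),'zmin',q[:,2].min(),np.linalg.lstsq(A,q[:,:2],rcond=None)[0].round(4).tolist())
u,v=map(int,proj((x,y,.15),L))
c=cv2.resize(b[v-50:v+50,u-50:u+50],(384,384))
save('w2.png',np.hstack([im[:,60:460],c]))
np.savez('w2.npz',im=im,d=d,b=b,e=e)
E
```

```text
[0.64618705 0.02369305 0.27407044] [-4.65485285e-01 -3.10621039e+00  1.02030152e-03] [ 0.68826041 -0.90602954 -0.37841502]
hole exp px (np.float64(259.68634315234345), np.float64(181.17689605401537)) TCP-105 (np.float64(257.8001052513772), np.float64(195.7390714569236))
wrist 315 zmin 0.16654866051643946 [[0.002, -0.0023], [0.642, 0.0256]]
side 89 zmin 0.1641526177769801 [[0.0003, -0.0163], [0.642, 0.0231]]
```

View pics/w2.png

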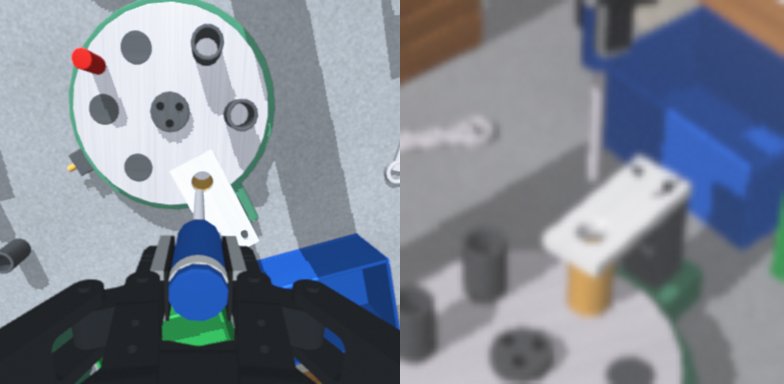

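```bash
cat > fit.py <<'E'
from h import *
from scipy.optimize import least_squares
def fit(im,d,K,tz,tag,up=4):
    P=pts(d,K); f,cx,cy,T=K; g0=np.array([.6466,.0254,.117])
    # hole: rim = bright arm top -> darker, along rays from rough centre
    hsv=cv2.cvtColor(im,cv2.COLOR_RGB2HSV).astype(float); V=hsv[...,2]-hsv[...,1]  # white high, brass low
    V=V.astype('f4'); c=g0[:2]; 
    for it in range(3):
        E=[]
        for t in np.radians(np.arange(0,360,6)):
            r=np.arange(.006,.0165,.00025); w=np.c_[c[0]+r*np.cos(t),c[1]+r*np.sin(t),np.full(len(r),.117)]
            uv=np.array([proj(p,K) for p in w],'f4')
            val=cv2.remap(V,uv[:,0].copy(),uv[:,1].copy(),cv2.INTER_LINEAR)[:,0]
            zz=cv2.remap(d,uv[:,0].copy(),uv[:,1].copy(),0)[:,0]
            dz=cv2.remap(P[...,2].astype('f4'),uv[:,0].copy(),uv[:,1].copy(),0)[:,0]
            if dz.max()>.128: continue   # rod in the way
            gr=np.gradient(val); i=gr.argmax()
            if gr[i]>3: E.append(w[i,:2])
        E=np.array(E); s=least_squares(lambda p:np.hypot(*(E-p).T)-.011,c,loss='soft_l1',f_scale=.0005); c=s.x
    print(tag,'hole',c.round(4),len(E),'rms mm',(1e3*np.std(np.hypot(*(E-c).T)-.011)).round(2))
    # rod: pixels nearer than the background, shifted 4 mm along the ray's horizontal part
    x,y=g0[:2]; k=(abs(P[...,0]-x)<.03)&(abs(P[...,1]-y)<.03)&(P[...,2]>.125)&(P[...,2]<tz-.03)
    k=cv2.morphologyEx(k.astype('u1'),cv2.MORPH_OPEN,np.ones((2,2)))>0
    vs,us=np.nonzero(k); o=T[:3,3]
    rows=[]
    for v in np.unique(vs)[1:-1]:
        uu=us[vs==v]
        z=np.median(P[v,uu,2]); um=(uu.min()+uu.max())/2
        # axis: along the ray through the mid-pixel, surface depth + radius
        q=P[v,int(round(um))]; h=q[:2]-o[:2]; h/=np.linalg.norm(h)
        rows.append(np.r_[q[:2]+.004*h,q[2]])
    rows=np.array(rows); A=np.c_[rows[:,2]-.17,np.ones(len(rows))]
    sol=np.linalg.lstsq(A,rows[:,:2],rcond=None)[0]
    h=c-o[:2];h/=np.linalg.norm(h);n=np.array([-h[1],h[0]])
    print(tag,'axis mean',rows[:,:2].mean(0).round(4),'slope',sol[0].round(4),'zmin',P[k][:,2].min().round(4),'axis-hole',((rows[:,:2].mean(0)-c)*1e3).round(1),'across view',((rows[:,:2].mean(0)-c)@n*1e3).round(2),n.round(2))
def look(names=('wrist','side')):
    for n in names:
        s=bot.read_state();im,d,K=cam(n);fit(im,d,K,s['tool_pos'][2],n)
E
python3 - <<'E'
from fit import *
for i in range(2):look()
look(('top',))
E
```

```text
wrist hole [0.6478 0.0273] 50 rms mm 0.71
wrist axis mean [0.6459 0.0257] slope [-0.0015 -0.0074] zmin 0.1152 axis-hole [-1.8 -1.6] across view -2.01 [0.25 0.97]
side hole [0.6477 0.0279] 26 rms mm 0.84
side axis mean [0.6466 0.0242] slope [ 0.015  -0.0025] zmin -0.0037 axis-hole [-1.1 -3.7] across view -1.69 [-0.74  0.68]
wrist hole [0.6477 0.0273] 50 rms mm 0.74
wrist axis mean [0.6463 0.0261] slope [ 0.0015 -0.0088] zmin 0.1153 axis-hole [-1.4 -1.2] across view -1.52 [0.25 0.97]
side hole [0.6477 0.0275] 27 rms mm 0.78
side axis mean [0.6466 0.0246] slope [0.0167 0.0031] zmin -0.0057 axis-hole [-1.  -2.9] across view -1.18 [-0.74  0.68]Traceback (most recent call last):
  File "<stdin>", line 3, in <module>
  File "fit.py", line 38, in look
    s=bot.read_state();im,d,K=cam(n);fit(im,d,K,s['tool_pos'][2],n)
                                     ~~~^^^^^^^^^^^^^^^^^^^^^^^^^^^
  File "fit.py", line 19, in fit
    E=np.array(E); s=least_squares(lambda p:np.hypot(*(E-p).T)-.011,c,loss='soft_l1',f_scale=.0005); c=s.x
                     ~~~~~~~~~~~~~^^^^^^^^^^^^^^^^^^^^^^^^^^^^^^^^^^^^^^^^^^^^^^^^^^^^^^^^^^^^^^^^^
    return func(*args, **kwargs)
    vector_fun = VectorFunction(
        fun_wrapped,
    ...<6 lines>...
        workers=workers
    )
    self._update_fun()
    ~~~~~~~~~~~~~~~~^^
    self.f = self.fun_wrapped(xp_copy(self.x))
             ~~~~~~~~~~~~~~~~^^^^^^^^^^^^^^^^^
    return np.atleast_1d(self.fun(x))
                         ~~~~~~~~^^^
    return self.f(x, *self.args, **self.kwargs)
           ~~~~~~^^^^^^^^^^^^^^^^^^^^^^^^^^^^^^
  File "fit.py", line 19, in <lambda>
    E=np.array(E); s=least_squares(lambda p:np.hypot(*(E-p).T)-.011,c,loss='soft_l1',f_scale=.0005); c=s.x
                                                       ~^~
ValueError: operands could not be broadcast together with shapes (0,) (2,)
```

Emit:
jog_arm(
  motion=[
    [-1,-0.7,2,0,0],
    [-1,0,0,15,0],
    [-1,0,0,15,0],
    [-1,0,0,10,0],
    [-1,0,0,0,0],
    [-1,0,0,0,0],
    [-1,0,0,0,0],
    [-1,0,0,0,0],
  ],
)

```text
time: 9.33
tool_pos: [0.6489, 0.0271, 0.2355]
tcp_rot: [0.463, 3.105, 0.0]
wrist_force: [-0.4, 0.8, -1.9]
width: 0.266
grip_force: 49.4
```

```bash
python3 - <<'E'
from fit import *
s=bot.read_state();print(s['tool_pos'],s['wrist_force'])
for i in range(2):look()
im,d,K=cam('wrist');b,e,L=cam('side')
u,v=map(int,proj((.6477,.0273,.117),K));w,x=map(int,proj((.6477,.0273,.13),L))
save('w3.png',np.hstack([cv2.resize(im[v-40:v+40,u-40:u+40],(400,400),interpolation=2),cv2.resize(b[x-30:x+30,w-30:w+30],(400,400),interpolation=2)]))
E
```

```text
[0.64894676 0.02705912 0.23552875] [-0.41915135  0.79078963 -1.91639223]
wrist hole [0.6481 0.0279] 40 rms mm 0.97
wrist axis mean [0.6486 0.0289] slope [-0.0004 -0.0088] zmin 0.0879 axis-hole [0.4 1. ] across view 1.1 [0.29 0.96]
side hole [0.6473 0.0276] 26 rms mm 0.93
side axis mean [0.65   0.0277] slope [-0.0877 -0.0447] zmin -0.0042 axis-hole [2.6 0.1] across view -1.88 [-0.74  0.68]
wrist hole [0.648  0.0277] 43 rms mm 1.22
wrist axis mean [0.6485 0.0289] slope [-0.001  -0.0086] zmin 0.0874 axis-hole [0.5 1.2] across view 1.33 [0.29 0.96]
side hole [0.6473 0.0275] 27 rms mm 0.72
side axis mean [0.6499 0.0278] slope [-0.0746 -0.0409] zmin -0.0036 axis-hole [2.6 0.3] across view -1.71 [-0.74  0.68]
```

View pics/w3.png

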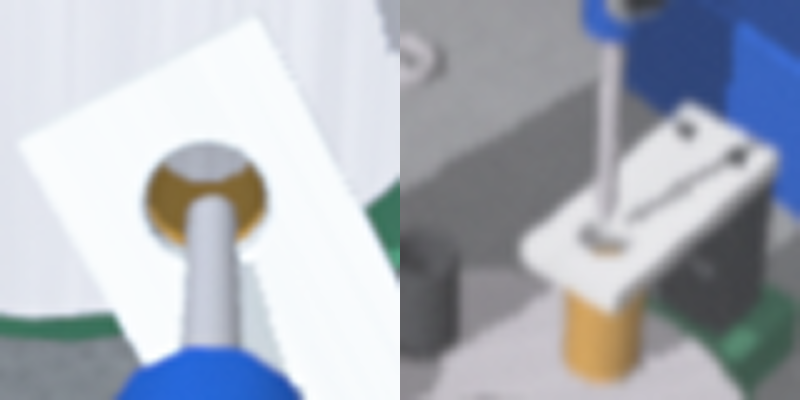

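The left crop shows the rod at x≈211 and the hole centre at x≈207. In the right crop the tip hangs just above the hole, and both offsets are about 1 mm. I'll correct slightly and lower.

Emit:
jog_arm(
  motion=[
    [-1,0.9,-1.1,0,0],
    [-1,0,0,8,0],
    [-1,0,0,8,0],
    [-1,0,0,8,0],
    [-1,0,0,6,0],
    [-1,0,0,0,0],
    [-1,0,0,0,0],
    [-1,0,0,0,0],
  ],
)

```text
time: 10.3
tool_pos: [0.6471, 0.0262, 0.2042]
tcp_rot: [-0.463, -3.107, 0.0]
wrist_force: [0.2, -0.2, -2.0]
width: 0.269
grip_force: 49.4
```

```bash
python3 - <<'E'
from h import *
for i in range(6):
    s=bot.read_state();im,d,K=cam('wrist');print(s['tool_pos'].round(4),s['wrist_force'].round(1))
b,e,L=cam('side');P=pts(e,L)
h=cv2.cvtColor(b,cv2.COLOR_RGB2HSV);m=(cv2.inRange(h,(105,110,40),(125,255,255))>0)&(abs(P[...,0]-.647)<.025)&(abs(P[...,1]-.026)<.025)&(P[...,2]>.15)
print('handle zmin',np.sort(P[m][:,2])[:8].round(4))
u,v=map(int,proj((.6477,.0273,.117),K));w,x=map(int,proj((.6477,.0273,.13),L))
save('w4.png',np.hstack([cv2.resize(im[v-40:v+40,u-40:u+40],(400,400),interpolation=2),cv2.resize(b[x-30:x+30,w-30:w+30],(400,400),interpolation=2)]))
E
```

```text
[0.6471 0.0262 0.2042] [ 0.2 -0.2 -2. ]
[0.6474 0.0262 0.2046] [-0.4  0.6 -1.7]
[0.6475 0.0262 0.2049] [-0.3 -0.  -1.6]
[0.6475 0.0262 0.2049] [-0.6  0.2 -0.6]
[0.6474 0.0262 0.2049] [-0.   0.4 -0.9]
[0.6474 0.0263 0.2049] [ 0.2 -0.1 -1.1]
handle zmin [0.1908 0.1909 0.1916 0.1924 0.1929 0.1929 0.193  0.1931]
```

View pics/w4.png

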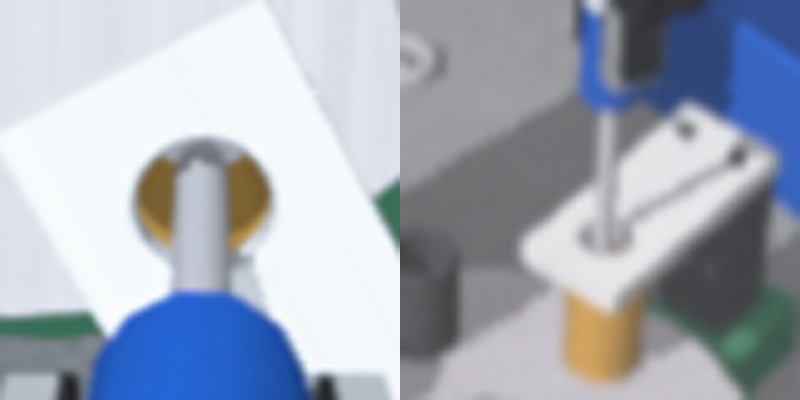

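The rod passes through the middle of the hole in both crops (201 against 203, and 606 against 605). The tip is at about z 0.10, so I'll lower the last 27 mm.

Emit:
jog_arm(
  motion=[
    [-1,0,0,7,0],
    [-1,0,0,7,0],
    [-1,0,0,7,0],
    [-1,0,0,6,0],
    [-1,0,0,0,0],
    [-1,0,0,0,0],
    [-1,0,0,0,0],
    [-1,0,0,0,0],
  ],
)

```text
time: 11.32
tool_pos: [0.6474, 0.0262, 0.1777]
tcp_rot: [0.463, 3.107, 0.0]
wrist_force: [0.2, -0.4, -1.8]
width: 0.269
grip_force: 49.4
```

```bash
python3 - <<'E'
from h import *
s=bot.read_state();im,d,K=cam('wrist');im,d,K=cam('wrist');b,e,L=cam('side');P=pts(e,L);s=bot.read_state();print(s['tool_pos'].round(4),s['wrist_force'].round(1),s['grip_force'])
h=cv2.cvtColor(b,cv2.COLOR_RGB2HSV);m=(cv2.inRange(h,(105,110,40),(125,255,255))>0)&(abs(P[...,0]-.647)<.025)&(abs(P[...,1]-.026)<.025)&(P[...,2]>.13)
print('handle zmin',np.sort(P[m][:,2])[:8].round(4))
u,v=map(int,proj((.6477,.0273,.117),K));w,x=map(int,proj((.6477,.0273,.13),L))
save('w5.png',np.hstack([cv2.resize(im[v-40:v+40,u-40:u+40],(400,400),interpolation=2),cv2.resize(b[x-30:x+30,w-30:w+30],(400,400),interpolation=2)]))
E
```

```text
[0.6474 0.0262 0.1778] [-0.1  1.1 -0.6] 49.427783489227295
handle zmin [0.1634 0.1635 0.1637 0.1646 0.1653 0.1661 0.1676 0.1676]
```

View pics/w5.png

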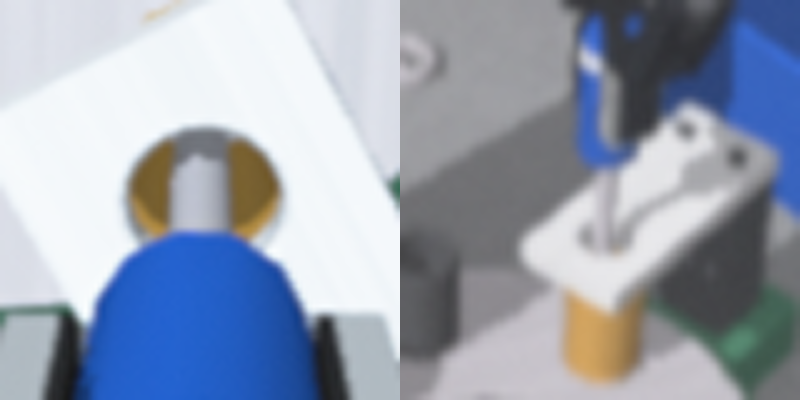

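The rod is centred in the hole in both crops (about 200 against 204, and 605 against 605). The handle's underside is at about z 0.163, which puts the tip at about 0.073, roughly 23 mm below the rim. Handing in.

```bash
python3 -c "
from workcell import bot
print(bot.finish_job())"
```

```text
the job is handed in; nothing more can be done
None
```

I handed the job in at about 11.5 s with the table in its brass-sleeve detent and the probe held still and centred in the guide hole, its tip about 23 mm below the sleeve's rim by camera measurement; no verdict came back.

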